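Roll a labelled snack jar to the press pad with a paddle

ROBOT

A 6-joint arm with a two-finger parallel gripper is mounted at the origin on the work surface. World frame = base frame: x ahead of the robot, y to its left, z up, the work surface at z = 0. Lengths are in m, angles in degrees, forces in N, time in s.
With the tool pointing down it reaches from about 0.35 to 0.875 m from the base axis. Payload 4.2 kg.
Tool frame: the origin (TCP) lies on the centre line of the jaws, within the pads' length; the fingertips stand 19 mm ahead of it and the grasp point (between the pads) is the TCP; z points along the fingers, y is the line along which they close (so a half turn about z gives the same grasp; the last joint's range is limited). The gripper opens to 87 mm and grips with 3 to 60 N. Pads are 19 mm wide; open, the fingers measure 117 mm over their backs; the gripper's body (75 mm by 190 mm) begins 51 mm behind the grasp point.
Start: joints at [80.707, 22.042, 0.453, 0, -68.411, -14.817], TCP at [0.255, 0.57, 0.242] pointing down, gripper open.
Joint ranges: [-179.83, 179.83], [-69.29, 118.12], [-61.27, 80.66], [-181.25, 117.63], [-171.15, -9.14], [-177.46, 177.46]. Speed limits (degrees/s): [159.86, 159.86, 180, 180, 180, 180].

INTERFACE

Orientations are given as a 3x3 rotation matrix whose columns are the frame's x, y, z axes.
In Python, from station import sense, capture, finish_job, search_frame, masks_of gives the robot as it stands.
- The arm moves only by the tool drive_tool, never from a script. Its argument "rows" is a list of rows, each a list of 7 numbers: the opening in per cent of the stroke, from 0 (shut) to 100 (fully open), then the shift along the world's x, y, z in mm, then the turn, a rotation vector about the world's x, y, z in rad. In form: [[fingers, dx, dy, dz, wx, wy, wz], ...]. A call has 1 to 5 rows; each row shifts and turns the commanded pose from where the row before left it; what a row does not reach is not made up. A row lasts 1/12 s, in which the tool goes at most 41.7 mm and 7.16 degrees, less where a joint would pass 70% of its speed; a pose out of reach is approached as far as the arm can. A call is refused whole if a number of a shift passes 41.7 or a number of a turn 0.125, either way. A call with a gripper value outside its range is refused whole. The fingers move at their own pace and stop on an object; the grip force is fixed at half the most. Time passes only in rows, so rows that do not move let the fingers close. It gives the time, the measured TCP pose, the force, the opening and the grip force at its end, in the units of the state.
- sense(): the state, without advancing time (a new reading comes with each control period).
- capture(name): name is "scene" or "top" or "wrist"; returns a dict with "frame" (384x512x3 uint8, red, green, blue), "z_map" (384x512 float32, m along the optical axis (not along the pixel's ray), 0 where there is no reading), "fx", "fy", "cx", "cy" (pixels), "R" (3x3) and "t" (3): a world point X has camera coordinates R X + t; the wrist camera has in their place "T_tool_cam" (4x4, takes a point from camera to tool coordinates, whose origin is the TCP and whose axes are the flange's). Camera axes: x right, y down, z forward; pixel columns grow to the right and rows downward; lengths in m; the calibration is good to about 2 mm. A picture is of the moment at which its call begins: read the wrist's pose just before it.
- finish_job(): hands the job in; it is judged then, once.
Trained networks look in a picture, given as the dict that the camera call returned (one of the last four; its "shot" number tells which), for a name from the list of things; names that differ only in an ending like _2 or _b are one class to them, and where a whole thing is asked for, a point or a joint stands for the part that bears it (a point fixed in the world has none). Each returns a list of dicts, best first, with "p" (0 to 1); they miss things now and then, are a little off and sometimes report something else, mostly with a low value. They report only what shows in the picture. A call takes as long as a camera call. They do not tell look-alikes from the thing itself.
- search_frame(label, picture): "xy" ([column, row] in pixels, amid what is visible of it).
- masks_of(label, picture): "region" (384x512 bool, what is visible of it) and "xy" ([column, row] in pixels, amid what is visible of it).
The state is a dict: "time_s": time; "joints": joint angles; "joint_velocities": joint speeds; "effort": joint torques, N m; "tcp_pos": TCP position; "ee_rot": TCP orientation; "wrist_force": force on the tool from outside, world axes, zero at the start; "moment": the same for the moment, N m; "gripper_width": opening from 0.0 (shut) to 1.0 (fully open); "gripper_force": force on a finger pad.
Only numpy, scipy, OpenCV 4.12 (cv2) and the standard library are available. Lean on these libraries where they do the work, as an engineer would, in place of code of your own. Each camera call takes 0.05 s, during which the arm holds its last target. There are 200 camera calls.

TASK

Pick up the paddle and, pushing only with its blade, gently roll the lying snack jar along the track into the lower bay at the end, then press it against the sprung pad with a steady push of about 6 N (never over 15 N) for two seconds so that the label takes. Leave the jar lying in the bay and stand the paddle back upright on its cork board. Do not touch the jar with the gripper, and leave the bowl, tape ring and spare jar alone.

Things in the scene. Friction and masses are not known exactly. Their poses are not given: they have to be found in the camera images.
- track: Straight open-topped track fixed on the table: white floor between two aluminium rails. Origin on the table under its centre line; x = rolling direction, y across, z up. Spans x -180 to +245 mm; 108 mm clear width; rails 12 mm thick, tops at z 40 mm. Floor top at z 15 mm up to x = 65 mm, then a ramp down to the bay. A lip 4 mm high, 6 mm deep crosses the floor at the open start end.
- track_bay (a point): Start of the lower bay, on the centre line of its floor: in the track's frame x = 90 mm, z = 12 mm. From here on to the far end the floor is level at 12 mm. Axes as the track's.
- track_stop (a point): Middle of the range of the stop's pad: track frame x = 170 mm, z = 37 mm. A grey stop block (top at z 62 mm, its knob 74) carries an upright black rubber pad, 92 mm wide, z 15 to 59 mm, facing -x. The stop is clamped where the last user left it: the free pad face is up to 18 mm before or behind this point, unmeasured. The sprung pad starts to yield at 2 N, then gives 0.4 mm per N, 12 mm at most.
- jar: Closed snack jar with a paper label, lying on its side across the track: a cylinder of 62 mm diameter and 96 mm long, about 0.25 kg. Origin at its middle on the axis; its y axis is the cylinder axis (lid at +y); x and z turn as it rolls. It starts lying on the higher floor of the track, and rolls very easily.
- paddle: Wooden paddle, about 0.22 kg, standing on its foot. Origin: handle's centre line at the foot's underside; z up, x towards the blade's front. Square handle 28 x 28 mm, free to grip from 60 to 115 mm up. The slippery white plastic blade is 64 mm wide (y), 0 to 58 mm high; its flat front face is 26 mm ahead (+x) of the origin. Foot 8 mm thick, 64 mm wide, from x = -34 to +26 mm.
- board: Fixed square cork board on the table, 150 x 150 x 8 mm, on which the paddle stands at the start and must stand at the end. Origin: centre of its underside.
- bowl: Bystander: steel bowl, 100 mm across, 45 mm high, standing on the table; origin under its centre.
- tape: Bystander: cardboard tape ring lying flat, 90 mm across, 24 mm high; origin under its centre.
- spare_jar: Bystander: upright snack jar, 62 mm across, 96 mm high; origin under its centre.
There are look-alikes about, which are no part of the job. Leave any green or turquoise look-alike of the paddle alone.

How it is judged:
By the outcome, as a careful person would: the job done as asked, in the order asked, and still so for the second after the job is handed in, with the robot touching nothing.
It also fails if it takes over 72 s, if anything falls off the work surface, if the arm or the gripper's body presses on something with over 40 N, if the wrist force passes 120 N, or if a joint passes its speed limit or range.

## Working session

There is one attempt and no reset: what is moved stays moved. The work goes in short steps, Python scripts to look and compute and a tool call to move; the robot and the scene stay as the last step left them, time stands still between calls to the robot, and variables do not carry over. Pictures are saved under pics/ and viewed, at most 10 in all, crops included, and the job is handed in when it is done.

Besides the shell and the picture viewer there is one more tool, called after "Emit:" as name([rows], argument=value, ...), one row to a line, values as JSON. drive_tool: Moves the arm, as the interface text tells. Its arguments: {"type":"object","properties":{"rows":{"type":"array"}},"required":["rows"]}

```bash
ls; mkdir -p pics; cat > h.py <<'E'
import numpy as np, cv2
from station import *
def world(p,u=None,v=None):
    """world coords map of all pixels (scene/top)"""
    z=p["z_map"]; vv,uu=np.mgrid[0:z.shape[0],0:z.shape[1]]
    c=np.stack([(uu-p["cx"])/p["fx"]*z,(vv-p["cy"])/p["fy"]*z,z],-1)
    if "R" in p:
        return (c-np.array(p["t"]))@np.array(p["R"])   # R^T (c-t)
    s=p["_s"]; T=np.array(p["T_tool_cam"])
    tool=c@T[:3,:3].T+T[:3,3]
    return tool@np.array(s["ee_rot"]).T+np.array(s["tcp_pos"])
def snap(n):
    s=sense(); p=dict(capture(n)); p["_s"]=s; return p
def save(p,name): cv2.imwrite("pics/"+name,p["frame"][:,:,::-1])
E
python3 - <<'E'
from h import *
s=sense(); print({k:np.round(v,3).tolist() for k,v in s.items()})
a=capture("scene"); b=capture("top")
for n,p in (("scene",a),("top",b)):
    W=world(p)
    for l in ["track","jar","paddle","board","bowl","tape","spare_jar"]:
        for m in masks_of(l,p)[:4]:
            r=m["region"]&(p["z_map"]>0); q=W[r]
            print(n,l,round(m["p"],2),np.round(m["xy"]),r.sum(),np.round(np.percentile(q,[3,50,97],axis=0),3).tolist() if r.sum() else "")
cv2.imwrite("pics/a.png",cv2.resize(np.hstack([a["frame"]])[:,:,::-1],(768,576)))
cv2.imwrite("pics/b.png",cv2.resize(b["frame"][:,:,::-1],(768,576)))
E
```

```text
pics
{'time_s': 0.0, 'joints': [80.707, 22.091, 0.378, -0.029, -68.41, -14.816], 'joint_velocities': [0.042, 0.002, 0.068, -0.019, -0.01, 0.082], 'effort': [-0.001, -39.066, 18.74, 4.22, 0.011, -0.0], 'tcp_pos': [0.255, 0.57, 0.24], 'ee_rot': [[0.913, -0.409, -0.001], [-0.409, -0.913, -0.002], [0.0, 0.002, -1.0]], 'wrist_force': [0.599, 0.327, -0.107], 'moment': [-0.018, -0.001, 0.04], 'gripper_force': 0.0, 'gripper_width': 1.007}
scene track 0.56 [274. 196.] 3642 [[0.464, -0.108, 0.005], [0.557, 0.102, 0.017], [0.652, 0.288, 0.043]]
scene jar 0.59 [250. 184.] 536 [[0.52, -0.026, 0.018], [0.584, 0.016, 0.069], [0.622, 0.044, 0.079]]
scene paddle 0.97 [186. 148.] 462 [[0.504, -0.325, 0.007], [0.554, -0.275, 0.056], [0.581, -0.256, 0.123]]
scene paddle 0.64 [160. 129.] 420 [[0.462, -0.487, -0.001], [0.508, -0.435, 0.044], [0.53, -0.413, 0.115]]
scene paddle 0.18 [276. 198.] 3572 [[0.466, -0.105, 0.005], [0.559, 0.102, 0.017], [0.654, 0.289, 0.043]]
scene board 0.59 [188. 165.] 737 [[0.489, -0.348, 0.003], [0.578, -0.252, 0.008], [0.629, -0.208, 0.013]]
scene bowl 0.74 [276. 197.] 3692 
[... 806 characters left out ...]
 [377. 222.] 326 [[0.464, -0.485, -0.0], [0.493, -0.44, 0.045], [0.529, -0.419, 0.12]]
top paddle 0.53 [331. 213.] 287 [[0.513, -0.323, 0.009], [0.536, -0.288, 0.059], [0.574, -0.263, 0.126]]
top board 0.86 [330. 212.] 1282 [[0.485, -0.357, -0.0], [0.562, -0.277, 0.008], [0.626, -0.215, 0.016]]
top board 0.41 [230. 212.] 3469 [[0.455, -0.111, 0.005], [0.55, 0.09, 0.016], [0.642, 0.279, 0.045]]
top bowl 0.56 [233. 152.] 539 [[0.74, 0.028, 0.001], [0.787, 0.07, 0.021], [0.824, 0.113, 0.048]]
top tape 0.67 [134. 253.] 138 [[0.381, 0.367, 0.006], [0.417, 0.43, 0.022], [0.46, 0.451, 0.031]]
top spare_jar 0.68 [329. 171.] 289 [[0.665, -0.299, 0.022], [0.686, -0.272, 0.092], [0.717, -0.248, 0.102]]
```

View pics/a.png

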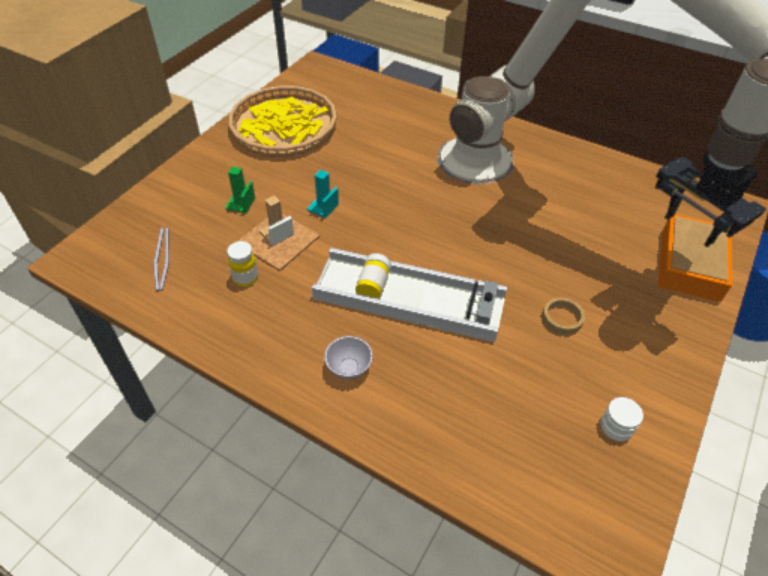

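View pics/b.png

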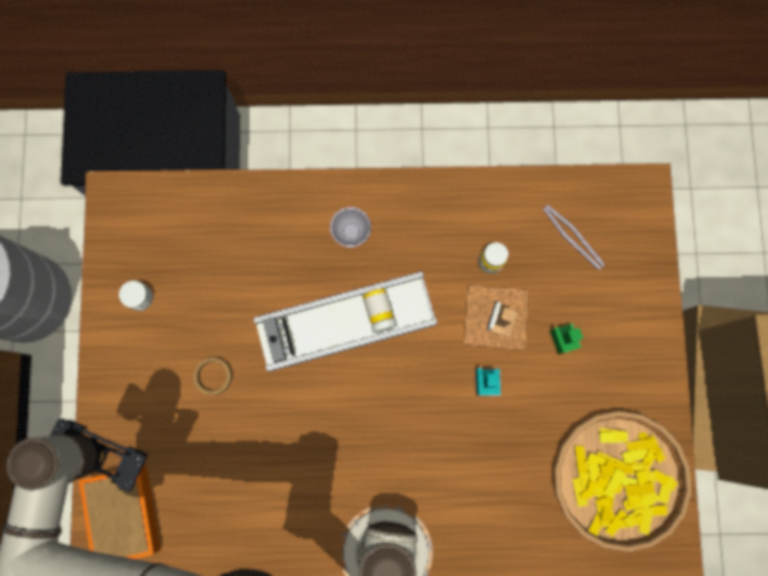

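The scene view shows three paddle-like things: wooden/white at (274,218) on the cork, green at (240,190) and turquoise at (322,195). The wooden one on the cork board is mine. In the same view the jar lies at (373,275) in the track, with the stop at (487,300). I'll measure the track, board, paddle and jar, and check the choice in a crop.

```bash
python3 - <<'E'
from h import *
for n in ("scene","top"):
    p=capture(n); W=world(p); ok=p["z_map"]>0
    X,Y,Z=W[...,0],W[...,1],W[...,2]
    tab=ok&(X>.3)&(X<.45)&(Y>-.15)&(Y<.2); print(n,"table z",np.round(np.median(Z[tab]),4))
    m=ok&(X>.4)&(X<.7)&(Y>-.17)&(Y<.35)&(Z>.008)
    r=cv2.minAreaRect((W[m][:,:2]*1000).astype(np.float32)); print(" track rect",np.round(r[0],1),np.round(r[1],1),round(r[2],2))
    m=ok&(X>.45)&(X<.66)&(Y>-.40)&(Y<-.18)&(Z>.004)&(Z<.014)
    r=cv2.minAreaRect((W[m][:,:2]*1000).astype(np.float32)); print(" board",np.round(r[0],1),np.round(r[1],1),round(r[2],2))
    m=ok&(X>.45)&(X<.64)&(Y>-.36)&(Y<-.2)&(Z>.085)
    print(" handle",m.sum(),np.round(np.percentile(W[m],[2,50,98],axis=0),3).tolist())
    m=ok&(X>.45)&(X<.64)&(Y>-.36)&(Y<-.2)&(Z>.03)&(Z<.075); q=W[m][:,:2]
    f=p["frame"][m].astype(int); w=f.min(1)>150; q=q[w]; print(" white blade",len(q),np.round(np.median(q,0),3), np.round(np.degrees(np.arctan2(*np.linalg.svd(q-q.mean(0))[2][0][::-1])),1))
    if n=="scene": im=p["frame"][100:190,130:240]; cv2.imwrite("pics/c.png",cv2.resize(im[:,:,::-1],None,fx=6,fy=6,interpolation=cv2.INTER_CUBIC))
    m=ok&(X>.48)&(X<.65)&(Y>-.06)&(Y<.07)&(Z>.06); q=W[m]
    print(" jar top",np.round(np.median(q,0),3),np.round(np.percentile(q[:,2],95),3),np.round(np.degrees(np.arctan2(*np.linalg.svd(q[:,:2]-q[:,:2].mean(0))[2][0][::-1])),1))
E
```

```text
scene table z 0.0005
 track rect [552.1  87.6] [448.8 255. ] 88.04
 board [ 554.7 -290.7] [217.5 209.8] 89.86
 handle 118 [[0.534, -0.304, 0.086], [0.552, -0.282, 0.113], [0.563, -0.271, 0.126]]
 white blade 33 [ 0.55  -0.269] -16.9
 jar top [0.578 0.014 0.073] 0.079 14.9
top table z -0.0
 track rect [546.5  90.2] [515.4 297.6] 89.11
 board [ 554.8 -290.1] [219.1 209.2] 89.77
 handle 88 [[0.528, -0.309, 0.087], [0.543, -0.292, 0.121], [0.559, -0.279, 0.128]]
 white blade 49 [ 0.553 -0.273] 161.1
 jar top [0.571 0.003 0.072] 0.081 -163.0
```

View pics/c.png

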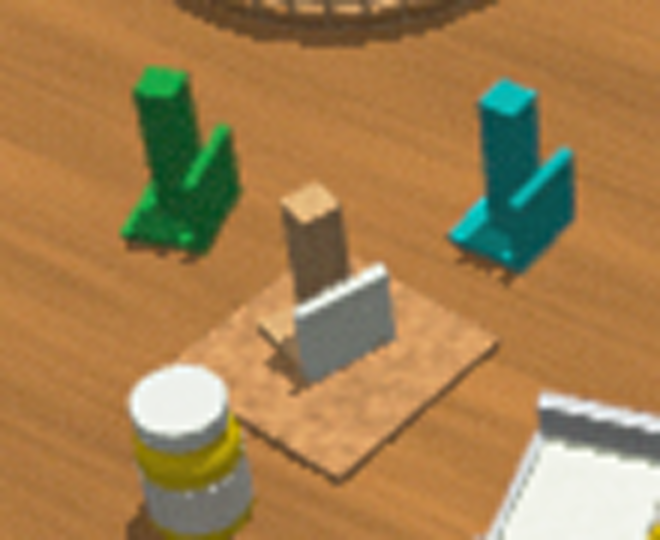

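The crop shows the wooden paddle with its white blade standing on the cork, handle top at about (312,200). The green one at (165,85) and the turquoise one at (510,95) are decoys. The handle is near (0.548, -0.288) and its x axis points at about 72°. I'll go above it.

Emit:
drive_tool([
  [100, 11.5, -34, 2, 0, 0, 0.004],
  [100, 11.5, -34, 2, 0, 0, 0.004],
  [100, 11.5, -34, 2, 0, 0, 0.004],
  [100, 11.5, -34, 2, 0, 0, 0.004],
  [100, 11.5, -34, 2, 0, 0, 0.004],
])

```text
time_s: 1.32
tcp_pos: [0.313, 0.3989, 0.2517]
ee_rot: [[0.921, -0.389, 0.0], [-0.389, -0.921, 0.0], [0.0, -0.0, -1.0]]
wrist_force: [-0.0, 0.9, 0.1]
gripper_width: 1.001
gripper_force: 0.0
```

Emit:
drive_tool([
  [100, 11.5, -34, 2, 0, 0, 0.004],
  [100, 11.5, -34, 2, 0, 0, 0.004],
  [100, 11.5, -34, 2, 0, 0, 0.004],
  [100, 11.5, -34, 2, 0, 0, 0.004],
  [100, 11.5, -34, 2, 0, 0, 0.004],
])

```text
time_s: 1.73
tcp_pos: [0.3704, 0.2288, 0.262]
ee_rot: [[0.929, -0.371, 0.001], [-0.371, -0.929, 0.001], [0.0, -0.001, -1.0]]
wrist_force: [0.8, 1.1, -0.4]
gripper_width: 1.002
gripper_force: 0.0
```

Emit:
drive_tool([
  [100, 11.5, -34, 2, 0, 0, 0.004],
  [100, 11.5, -34, 2, 0, 0, 0.004],
  [100, 11.5, -34, 2, 0, 0, 0.004],
  [100, 11.5, -34, 2, 0, 0, 0.004],
  [100, 11.5, -34, 2, 0, 0, 0.004],
])

```text
time_s: 2.15
tcp_pos: [0.4279, 0.0587, 0.2721]
ee_rot: [[0.936, -0.352, 0.001], [-0.352, -0.936, 0.001], [0.001, -0.001, -1.0]]
wrist_force: [0.4, -0.0, 0.3]
gripper_width: 0.998
gripper_force: 0.0
```

Emit:
drive_tool([
  [100, 11.5, -34, 2, 0, 0, 0.004],
  [100, 11.5, -34, 2, 0, 0, 0.004],
  [100, 11.5, -34, 2, 0, 0, 0.004],
  [100, 11.5, -34, 2, 0, 0, 0.004],
  [100, 11.5, -34, 2, 0, 0, 0.004],
])

```text
time_s: 2.57
tcp_pos: [0.4855, -0.1114, 0.282]
ee_rot: [[0.943, -0.334, 0.001], [-0.334, -0.943, 0.0], [0.001, -0.0, -1.0]]
wrist_force: [0.7, 0.2, -0.6]
gripper_width: 1.001
gripper_force: 0.0
```

Emit:
drive_tool([
  [100, 11.5, -34, 2, 0, 0, 0.004],
  [100, 11.5, -34, 2, 0, 0, 0.004],
  [100, 11.5, -34, 2, 0, 0, 0.004],
  [100, 11.5, -34, 2, 0, 0, 0.004],
  [100, 0, 0, 0, 0, 0, 0.0],
])

```text
time_s: 2.98
tcp_pos: [0.5327, -0.2504, 0.2888]
ee_rot: [[0.946, -0.324, 0.0], [-0.324, -0.946, -0.002], [0.001, 0.002, -1.0]]
wrist_force: [-0.2, -0.0, -0.1]
gripper_width: 0.998
gripper_force: 0.0
```

```bash
python3 - <<'E'
from h import *
p=snap("wrist"); W=world(p); ok=p["z_map"]>0
print(np.round(p["_s"]["tcp_pos"],4))
X,Y,Z=W[...,0],W[...,1],W[...,2]
reg=ok&(X>.45)&(X<.66)&(Y>-.4)&(Y<-.18)
rect=lambda m:[np.round(a,1) for a in cv2.minAreaRect((W[m][:,:2]*1000).astype(np.float32))]
for nm,lo,hi in(("handle top",.115,.135),("all blade",.061,.07),("board",.004,.012)):
    m=reg&(Z>lo)&(Z<hi); m=cv2.erode(m.astype(np.uint8),np.ones((2,2)))>0
    print(nm,m.sum(),np.round(np.median(W[m],0),4) if m.any() else "",rect(m) if m.any() else "")
save(p,"d.png")
E
```

```text
[ 0.5327 -0.2504  0.2888]
handle top 535 [ 0.5454 -0.2926  0.1226] [array([ 545.2, -293. ]), array([27.2, 27.3]), np.float64(70.7)]
all blade 217 [ 0.5547 -0.2734  0.0657] [array([ 552.5, -272.4]), array([ 6.7, 61.8]), np.float64(70.2)]
board 7023 [ 0.5733 -0.2772  0.0077] [array([ 554.6, -285.1]), array([147.7, 148.2]), np.float64(84.1)]
```

View pics/d.png

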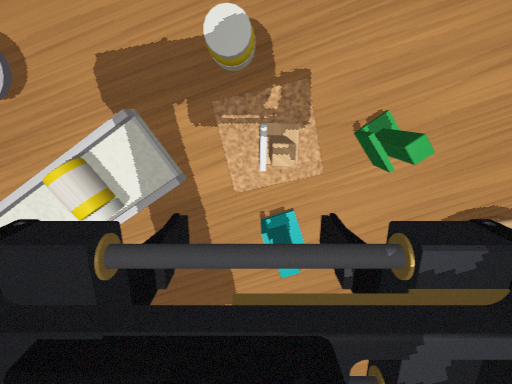

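The wrist view shows the paddle at about (280,147) on the cork, with turquoise at (283,240) and green at (395,140). The handle is at (0.5453, -0.293), and blade and handle agree on a yaw of 70.5°. I'll align and go down.

Emit:
drive_tool([
  [100, 6.3, -21.3, 0, 0, 0, -0.01],
  [100, 6.3, -21.3, 0, 0, 0, 0],
  [100, 0, 0, -33, 0, 0, 0],
  [100, 0, 0, -35, 0, 0, 0],
  [100, 0, 0, -35, 0, 0, 0],
])

```text
time_s: 3.45
tcp_pos: [0.5439, -0.2876, 0.1862]
ee_rot: [[0.945, -0.328, 0.002], [-0.328, -0.945, -0.0], [0.002, -0.001, -1.0]]
wrist_force: [1.0, 0.2, -0.1]
gripper_width: 1.0
gripper_force: 0.0
```

Emit:
drive_tool([
  [100, 0, 0, -35, 0, 0, 0],
  [100, 0, 0, -30, 0, 0, 0],
  [100, 0, 0, -18, 0, 0, 0],
  [100, 0, 0, -7, 0, 0, 0],
  [100, 0, 0, 0, 0, 0, 0],
])

```text
time_s: 3.87
tcp_pos: [0.5429, -0.2871, 0.0949]
ee_rot: [[0.945, -0.328, -0.004], [-0.328, -0.945, 0.001], [-0.004, 0.0, -1.0]]
wrist_force: [0.1, -0.8, -0.0]
gripper_width: 1.0
gripper_force: 0.0
```

```bash
python3 - <<'E'
from h import *
s=sense(); print(np.round(s["tcp_pos"],4),np.round(s["ee_rot"],3).tolist(), np.round(s["wrist_force"],2),np.round(s["joints"],1))
E
```

```text
[ 0.5429 -0.2871  0.0949] [[0.945, -0.328, -0.004], [-0.328, -0.945, 0.001], [-0.004, 0.0, -1.0]] [ 0.09 -0.8  -0.03] [-12.8  28.8 -11.5  -0.  -49.9  83.7]
```

Emit:
drive_tool([
  [100, 2.4, -5.9, 0, 0, 0, 0],
  [100, 0, 0, 0, 0, 0, 0],
  [30, 0, 0, 0, 0, 0, 0],
  [0, 0, 0, 0, 0, 0, 0],
  [0, 0, 0, 0, 0, 0, 0],
])

```text
time_s: 4.28
tcp_pos: [0.5466, -0.2942, 0.0976]
ee_rot: [[0.944, -0.329, 0.002], [-0.329, -0.944, -0.0], [0.002, -0.0, -1.0]]
wrist_force: [-0.9, 0.1, -0.2]
gripper_width: 0.852
gripper_force: 0.0
```

Emit:
drive_tool([
  [0, 0, 0, 0, 0, 0, 0],
  [0, 0, 0, 0, 0, 0, 0],
  [0, 0, 0, 0, 0, 0, 0],
  [0, 0, 0, 0, 0, 0, 0],
])

```text
time_s: 4.62
tcp_pos: [0.5462, -0.294, 0.0965]
ee_rot: [[0.944, -0.329, -0.0], [-0.329, -0.944, 0.0], [-0.0, 0.0, -1.0]]
wrist_force: [0.2, -0.4, 0.2]
gripper_width: 0.558
gripper_force: 0.0
```

Emit:
drive_tool([
  [0, 0, 0, 0, 0, 0, 0],
  [0, 0, 0, 0, 0, 0, 0],
  [0, 0, 0, 0, 0, 0, 0],
  [0, 0, 0, 0, 0, 0, 0],
  [0, 0, 0, 0, 0, 0, 0],
])

```text
time_s: 5.03
tcp_pos: [0.546, -0.2938, 0.0961]
ee_rot: [[0.944, -0.329, -0.001], [-0.329, -0.944, 0.0], [-0.001, -0.0, -1.0]]
wrist_force: [0.2, 1.1, -2.3]
gripper_width: 0.319
gripper_force: 30.0
```

Emit:
drive_tool([
  [0, 0, 0, 5, 0, 0, 0],
  [0, 0, 0, 10, 0, 0, 0],
  [0, 0, 0, 15, 0, 0, 0],
  [0, 0, 0, 15, 0, 0, 0],
  [0, 0, 0, 15, 0, 0, 0],
])

```text
time_s: 5.45
tcp_pos: [0.5462, -0.2941, 0.1579]
ee_rot: [[0.945, -0.329, 0.0], [-0.329, -0.945, -0.0], [0.0, 0.0, -1.0]]
wrist_force: [0.1, 0.6, -1.8]
gripper_width: 0.318
gripper_force: 30.0
```

```bash
python3 - <<'E'
from h import *
p=capture("top"); W=world(p); ok=p["z_map"]>0
X,Y,Z=W[...,0],W[...,1],W[...,2]
s=sense(); print(np.round(s["tcp_pos"],4),np.round(s["wrist_force"],2),s["gripper_width"],s["gripper_force"])
# track: image-region by mask + rails fit, top and scene
for n in("top","scene"):
    p=p if n=="top" else capture(n); W=world(p); ok=p["z_map"]>0
    f=p["frame"].astype(int); sat=f.max(2)-f.min(2)
    Z=W[...,2]; m=ok&(sat<45)&(f.min(2)>60)&(abs(W[...,0]-.55)<.13)&(abs(W[...,1]-.09)<.26)
    n_,l,st,c=cv2.connectedComponentsWithStats(m.astype(np.uint8)); k=1+np.argmax(st[1:,4]); m=l==k
    r=cv2.minAreaRect((W[m][:,:2]*1000).astype(np.float32)); print(n,st[k,4],np.round(r[0],1),np.round(r[1],1),round(r[2],2))
    print(np.round(cv2.boxPoints(r),1).tolist())
E
```

```text
[ 0.5481 -0.295   0.1617] [ 1.03 -0.36  0.73] 0.3224562757761895 29.99908904079348
top 6292 [547.5  72.5] [255.5 484.9] 0.08
[[419.3999938964844, 314.79998779296875], [420.1000061035156, -170.1999969482422], [675.5999755859375, -169.8000030517578], [674.9000244140625, 315.1000061035156]]
scene 4349 [525.4  76.8] [192.7 439.2] 14.58
[[376.79998779296875, 265.0], [487.3999938964844, -160.0], [673.9000244140625, -111.5], [563.2999877929688, 313.5]]
```

Emit:
drive_tool([
  [0, 0, 0, 35, 0, 0, 0],
  [0, -8, 28, 18, 0, 0, 0.054],
  [0, -8, 28, 18, 0, 0, 0.054],
  [0, -8, 28, 18, 0, 0, 0.054],
  [0, -8, 28, 18, 0, 0, 0.054],
])

```text
time_s: 5.97
tcp_pos: [0.5132, -0.181, 0.2635]
ee_rot: [[0.993, -0.117, -0.001], [-0.117, -0.993, 0.001], [-0.001, -0.0, -1.0]]
wrist_force: [0.1, -0.0, -2.3]
gripper_width: 0.319
gripper_force: 30.0
```

Emit:
drive_tool([
  [0, -8, 28, 18, 0, 0, 0.054],
  [0, -8, 28, 18, 0, 0, 0.054],
  [0, -8, 28, 18, 0, 0, 0.054],
  [0, -8, 28, 18, 0, 0, 0.054],
  [0, -8, 28, 18, 0, 0, 0.054],
])

```text
time_s: 6.38
tcp_pos: [0.4731, -0.0408, 0.3538]
ee_rot: [[0.988, 0.153, -0.001], [0.153, -0.988, 0.0], [-0.001, -0.0, -1.0]]
wrist_force: [0.9, 0.2, -2.9]
gripper_width: 0.32
gripper_force: 30.0
```

Emit:
drive_tool([
  [0, -8, 28, 10, 0, 0, 0.054],
  [0, -8, 28, 10, 0, 0, 0.053],
  [0, 0, 0, 0, 0, 0, 0],
  [0, 0, 0, 0, 0, 0, 0],
])

```text
time_s: 6.72
tcp_pos: [0.4578, 0.0151, 0.3738]
ee_rot: [[0.966, 0.258, 0.001], [0.258, -0.966, 0.001], [0.001, -0.001, -1.0]]
wrist_force: [-0.4, -0.3, -1.8]
gripper_width: 0.317
gripper_force: 30.0
```

```bash
python3 - <<'E'
from h import *
p=snap("wrist"); W=world(p); ok=p["z_map"]>0
np.save("w.npy",np.dstack([W,p["frame"]]))
print(np.round(p["_s"]["tcp_pos"],4),np.round(p["_s"]["ee_rot"],3)[0])
save(p,"e.png")
E
```

```text
[0.4578 0.0151 0.3738] [0.966 0.258 0.001]
```

View pics/e.png

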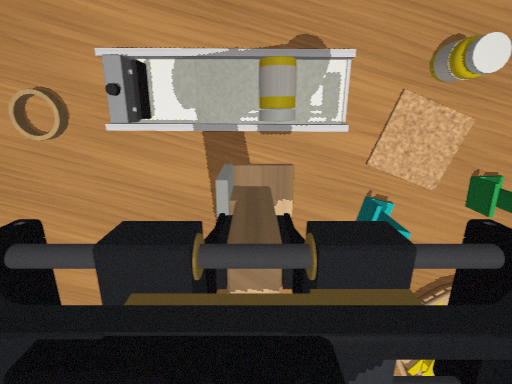

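The wrist view shows the whole track at (98–355, 48–130), with the stop at (125,90), its pad face near column 148 and the jar at (278,88). The paddle sits square in the jaws. I'll fit the track frame, the jar and the pad.

```bash
python3 - <<'E'
import numpy as np, cv2
A=np.load("w.npy"); W=A[...,:3]; f=A[...,3:]
v,u=np.mgrid[0:384,0:512]
box=(u>90)&(u<362)&(v>42)&(v<136)
m=box&(W[...,2]>.03)&(W[...,2]<.05)&(abs(u-278)>22)&(u>150)
lo=m&(v>110); hi=m&(v<70)
def fit(mm):
    q=W[mm][:,:2]; c=np.median(q,0); d=np.linalg.svd(q-q.mean(0),full_matrices=False)[2][0]; return q,c,d*np.sign(d[1])
ql,cl,dl=fit(lo); qh,ch,dh=fit(hi)
print("rails z",np.median(W[lo][:,2]),np.median(W[hi][:,2]),"ang",[np.round(np.degrees(np.arctan2(d[1],d[0])),2) for d in(dl,dh)])
d=dl+dh; d/=np.linalg.norm(d); n=np.array([-d[1],d[0]])  # track y
a=np.median(ql@n); b=np.median(qh@n); print("rail offsets mm",a*1e3,b*1e3,"sep (120 expected)",(a-b)*1e3)
off=(a+b)/2
# ends along d of rails
me=box&(W[...,2]>.03)&(W[...,2]<.05)&((v>118)|(v<58))
t=W[me][:,:2]@d; print("ends",np.percentile(t,[0.5,99.5])*1e3,"len",np.ptp(np.percentile(t,[.5,99.5]))*1e3)
fl=box&(W[...,2]>.010)&(W[...,2]<.02); t2=W[fl][:,:2]@d;print("floor start",np.percentile(t2,[.5])*1e3)
s0=np.percentile(t,.5); x0=s0+.180
o=x0*d+off*n; print("track origin",o,"ang",np.degrees(np.arctan2(d[1],d[0])))
L=lambda m:np.c_[(W[m][:,:2]-o)@d,(W[m][:,:2]-o)@n,W[m][:,2]]*1e3
j=L(box&(abs(u-278)<25)&(W[...,2]>.05)); print("jar n",len(j),np.percentile(j,[2,50,98],axis=0).round(1).tolist())
top=j[j[:,2]>np.percentile(j[:,2],80)]; print("jar axis x",np.median(top[:,0]))
x,z,y=j[:,0],j[:,2],j[:,1]
from scipy.optimize import least_squares
r=least_squares(lambda p:np.hypot(x-p[0]-p[2]*y,z-p[1])-31,[np.median(x),46,0],loss="soft_l1"); print("fit axis x,z,slope",r.x)
k=L(box&(u>98)&(u<155)&(v>58)&(v<122)); 
for zz in range(10,80,6):
    q=k[(k[:,2]>=zz)&(k[:,2]<zz+6)]
    if len(q)>5: print(zz,len(q),np.percentile(q[:,0],[2,20,50,98]).round(1))
E
```

```text
rails z 0.03967587851779775 0.039666244919894234 ang [np.float64(104.59), np.float64(104.58)]
rail offsets mm -493.74522852688233 -612.8512086319115 sep (120 expected) 119.10598010502909
ends [-263.49914153  156.24989913] len 419.7490406630524
floor start [-264.7047164]
track origin [0.55649305 0.0585364 ] ang 104.58658982618094
jar n 2299 [[-83.5, -46.6, 55.4], [-53.6, -3.3, 72.8], [-26.5, 44.4, 77.6]]
jar axis x -55.29704251310589
fit axis x,z,slope [-5.59477402e+01  4.53396945e+01 -1.91534526e-02]
10 416 [158.4 162.9 166.7 188.4]
16 74 [169.1 169.4 169.7 192.1]
22 105 [169.  169.4 169.8 192.4]
28 160 [169.1 169.5 170.1 192.2]
34 183 [169.1 169.6 190.7 192.4]
40 195 [169.1 169.6 190.4 192.2]
46 192 [168.9 169.5 191.2 192.5]
52 252 [169.1 169.6 174.5 192.2]
58 1286 [170.1 191.6 200.5 220.2]
64 27 [196.6 197.9 199.6 210.2]
70 123 [197.8 201.1 205.5 214.2]
```

Emit:
drive_tool([
  [0, 26.8, -18.5, -10, 0, 0, -0.006],
  [0, 26.8, -18.5, -10, 0, 0, 0],
  [0, 26.8, -18.5, -10, 0, 0, 0],
  [0, 26.8, -18.5, -10, 0, 0, 0],
  [0, 26.8, -18.5, -10, 0, 0, 0],
])

```text
time_s: 7.18
tcp_pos: [0.593, -0.0811, 0.3214]
ee_rot: [[0.969, 0.247, -0.003], [0.247, -0.969, -0.0], [-0.003, -0.001, -1.0]]
wrist_force: [0.4, 0.5, -2.0]
gripper_width: 0.32
gripper_force: 30.0
```

Emit:
drive_tool([
  [0, 0, 0, -35, 0, 0, 0],
  [0, 0, 0, -35, 0, 0, 0],
  [0, 0, 0, -35, 0, 0, 0],
  [0, 0, 0, -35, 0, 0, 0],
  [0, 0, 0, 0, 0, 0, 0],
])

```text
time_s: 7.6
tcp_pos: [0.5863, -0.08, 0.174]
ee_rot: [[0.969, 0.245, -0.02], [0.245, -0.969, 0.0], [-0.019, -0.005, -1.0]]
wrist_force: [-2.4, -0.4, -4.5]
gripper_width: 0.318
gripper_force: 30.0
```

```bash
cat >> h.py <<'E'
O=np.array([.5572,.0560]); D=np.array([-.2518,.9678]); N=np.array([-.9678,-.2518])
def st():
    s=sense(); t=np.array(s["tcp_pos"]); y=-np.array(s["ee_rot"])[:,1]; q=t[:2]-O
    print("t",round(s["time_s"],2),"track x,y,z mm",np.round([q@D*1e3,q@N*1e3,t[2]*1e3],1),"yaw",round(float(np.degrees(np.arctan2(y[1],y[0]))),2),"F along/across/up",np.round([np.dot(s["wrist_force"][:2],D),np.dot(s["wrist_force"][:2],N),s["wrist_force"][2]],2),"grip",round(s["gripper_width"],3))
E
python3 -c "
from h import *
st();d=O-.138*D;print(d)"
```

```text
t 7.6 track x,y,z mm [-139.    6.  174.] yaw 104.19 F along/across/up [ 0.27  2.44 -4.55] grip 0.318
[ 0.5919484 -0.0775564]
```

Emit:
drive_tool([
  [0, 0, 0, 0, 0, 0, 0],
  [0, 0, 0, 0, 0, 0, 0],
  [0, 0, 0, 0, 0, 0, 0],
])

```text
time_s: 7.85
tcp_pos: [0.5941, -0.0789, 0.1865]
ee_rot: [[0.968, 0.249, 0.005], [0.249, -0.968, -0.0], [0.005, 0.002, -1.0]]
wrist_force: [0.2, 0.5, -1.7]
gripper_width: 0.322
gripper_force: 30.0
```

```bash
python3 -c "
from h import *
st()"
```

```text
t 7.85 track x,y,z mm [-139.9   -1.7  186.5] yaw 104.44 F along/across/up [ 0.48 -0.3  -1.75] grip 0.322
```

Emit:
drive_tool([
  [0, -1.5, 0, -22, 0, 0, 0.003],
  [0, 0, 0, -20, 0, 0, 0],
  [0, 0, 0, -15, 0, 0, 0],
  [0, 0, 0, -10, 0, 0, 0],
  [0, 0, 0, -6, 0, 0, 0],
])

```text
time_s: 8.27
tcp_pos: [0.5914, -0.0785, 0.1112]
ee_rot: [[0.968, 0.253, 0.002], [0.253, -0.968, 0.0], [0.002, 0.0, -1.0]]
wrist_force: [-0.5, 0.3, -2.4]
gripper_width: 0.32
gripper_force: 30.0
```

Emit:
drive_tool([
  [0, 0, 0, -3, 0, 0, 0],
  [0, 0, 0, 0, 0, 0, 0],
  [0, 0, 0, 0, 0, 0, 0],
])

```text
time_s: 8.52
tcp_pos: [0.5916, -0.0785, 0.1087]
ee_rot: [[0.968, 0.253, 0.002], [0.253, -0.968, -0.0], [0.002, 0.001, -1.0]]
wrist_force: [0.5, -0.0, -2.4]
gripper_width: 0.318
gripper_force: 30.0
```

```bash
cat >> h.py <<'E'
def look(name="wrist",png=None):
    p=snap(name); W=world(p); Z=W[...,2]*1e3; q=W[...,:2]-O; x=q@D*1e3; y=q@N*1e3
    f=p["frame"].astype(int); yel=(f[...,0]-f[...,2]>60)&(f[...,0]>90)
    m=(p["z_map"]>0)&(abs(y)<52)&(x>-120)&(x<200)&(Z>42)&(Z<85)&yel
    if m.sum()>20:
        print(name,"jar yellow",m.sum(),np.round(np.percentile(np.c_[x,y,Z][:0] if 0 else np.stack([x[m],y[m],Z[m]],1),[2,50,98],axis=0),1).tolist())
    if png: save(p,png)
    return p,x,y,Z
E
python3 -c "
from h import *
st()
for c in ('wrist','scene','top'): look(c, 'f.png' if c=='wrist' else None)"
```

```text
t 8.52 track x,y,z mm [-138.8    0.6  108.7] yaw 104.64 F along/across/up [-0.14 -0.51 -2.4 ] grip 0.318
wrist jar yellow 1957 [[-82.1, -49.3, 44.5], [-60.3, -44.1, 70.6], [-29.5, -36.1, 76.6]]
scene jar yellow 197 [[-76.3, -51.1, 44.4], [-47.8, -44.8, 67.4], [-22.1, 26.5, 78.6]]
top jar yellow 32 [[-61.2, 9.8, 59.5], [-38.9, 18.1, 67.3], [-28.0, 25.2, 77.7]]
```

View pics/f.png

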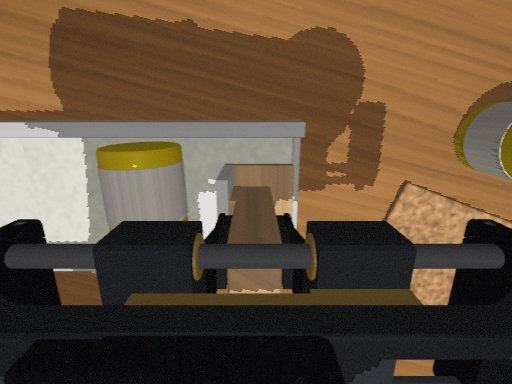

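The wrist view shows the blade at about (222,190) inside the track and the jar at (140,180), undisturbed with a gap of about 27 mm. I'll close in, then make contact slowly.

Emit:
drive_tool([
  [0, -1, 3.9, 0, 0, 0, 0],
  [0, -1, 3.9, 0, 0, 0, 0],
  [0, -1, 3.8, 0, 0, 0, 0],
  [0, -1, 3.9, 0, 0, 0, 0],
  [0, -0.5, 1.9, 0, 0, 0, 0],
])

```text
time_s: 9.08
tcp_pos: [0.5861, -0.0604, 0.1076]
ee_rot: [[0.967, 0.253, 0.0], [0.253, -0.967, 0.0], [0.0, -0.0, -1.0]]
wrist_force: [-0.1, 0.3, -2.7]
gripper_width: 0.317
gripper_force: 30.0
```

Emit:
drive_tool([
  [0, -0.3, 1, 0, 0, 0, 0],
  [0, -0.2, 1, 0, 0, 0, 0],
  [0, -0.3, 1, 0, 0, 0, 0],
  [0, -0.2, 1, 0, 0, 0, 0],
  [0, -0.3, 1, 0, 0, 0, 0],
])

```text
time_s: 9.5
tcp_pos: [0.585, -0.0561, 0.1075]
ee_rot: [[0.968, 0.252, 0.0], [0.252, -0.968, -0.0], [0.0, 0.0, -1.0]]
wrist_force: [0.4, -0.9, -1.4]
gripper_width: 0.319
gripper_force: 30.0
```

Emit:
drive_tool([
  [0, -0.3, 1, 0, 0, 0, 0],
  [0, -0.2, 1, 0, 0, 0, 0],
  [0, -0.3, 1, 0, 0, 0, 0],
  [0, -0.2, 1, 0, 0, 0, 0],
  [0, -0.3, 1, 0, 0, 0, 0],
])

```text
time_s: 9.92
tcp_pos: [0.5837, -0.0511, 0.1076]
ee_rot: [[0.968, 0.252, 0.0], [0.252, -0.968, -0.0], [0.0, 0.0, -1.0]]
wrist_force: [-0.1, 0.6, -1.7]
gripper_width: 0.32
gripper_force: 30.0
```

```bash
python3 -c "
from h import *
st()
for c in ('wrist','scene'): look(c)"
```

```text
t 9.92 track x,y,z mm [-110.3    1.3  107.6] yaw 104.62 F along/across/up [ 0.62 -0.09 -1.74] grip 0.32
wrist jar yellow 2036 [[-81.5, -49.2, 45.4], [-59.1, -43.6, 70.4], [-28.6, 13.6, 76.5]]
scene jar yellow 202 [[-76.4, -51.1, 42.6], [-48.3, -45.5, 66.8], [-22.3, 28.6, 78.9]]
```

Emit:
drive_tool([
  [0, -0.3, 1, 0, 0, 0, 0],
  [0, -0.3, 1, 0, 0, 0, 0],
  [0, -0.3, 1, 0, 0, 0, 0],
  [0, -0.3, 1.2, 0, 0, 0, 0],
  [0, -0.4, 1.4, 0, 0, 0, 0],
])

```text
time_s: 10.43
tcp_pos: [0.5821, -0.0454, 0.1076]
ee_rot: [[0.968, 0.252, 0.0], [0.252, -0.968, -0.0], [0.0, 0.0, -1.0]]
wrist_force: [0.3, 0.3, -1.6]
gripper_width: 0.318
gripper_force: 30.0
```

Emit:
drive_tool([
  [0, -0.4, 1.6, 0, 0, 0, 0],
  [0, -0.5, 1.8, 0, 0, 0, 0],
  [0, -0.5, 2, 0, 0, 0, 0],
  [0, -0.6, 2.2, 0, 0, 0, 0],
  [0, -0.6, 2.4, 0, 0, 0, 0],
])

```text
time_s: 10.85
tcp_pos: [0.5794, -0.0353, 0.1076]
ee_rot: [[0.968, 0.252, 0.0], [0.252, -0.968, 0.0], [0.0, -0.0, -1.0]]
wrist_force: [-0.1, -0.8, -1.7]
gripper_width: 0.318
gripper_force: 30.0
```

```bash
python3 -c "
from h import *
st()
for c in ('wrist','scene'): look(c)"
```

```text
t 10.85 track x,y,z mm [-93.9   1.5 107.6] yaw 104.62 F along/across/up [-0.75  0.34 -1.68] grip 0.318
wrist jar yellow 2034 [[-65.8, -48.9, 45.6], [-42.9, -43.3, 70.2], [-12.3, 13.3, 76.6]]
scene jar yellow 200 [[-58.3, -51.1, 43.1], [-30.8, -45.2, 66.4], [-4.7, 27.6, 79.2]]
```

The jar is rolling with the blade. I'll carry on at the same gentle pace.

Emit:
drive_tool([
  [0, -0.6, 2.4, 0, 0, 0, 0],
  [0, -0.6, 2.4, 0, 0, 0, 0],
  [0, -0.6, 2.4, 0, 0, 0, 0],
  [0, -0.6, 2.4, 0, 0, 0, 0],
  [0, -0.6, 2.4, 0, 0, 0, 0],
])

```text
time_s: 11.37
tcp_pos: [0.5764, -0.0233, 0.1076]
ee_rot: [[0.968, 0.252, 0.0], [0.252, -0.968, -0.0], [0.0, 0.0, -1.0]]
wrist_force: [0.8, -0.6, -1.7]
gripper_width: 0.317
gripper_force: 30.0
```

Emit:
drive_tool([
  [0, -0.6, 2.4, 0, 0, 0, 0],
  [0, -0.6, 2.4, 0, 0, 0, 0],
  [0, -0.6, 2.4, 0, 0, 0, 0],
  [0, -0.6, 2.4, 0, 0, 0, 0],
  [0, -0.6, 2.4, 0, 0, 0, 0],
])

```text
time_s: 11.78
tcp_pos: [0.5734, -0.0113, 0.1076]
ee_rot: [[0.968, 0.252, 0.0], [0.252, -0.968, -0.0], [0.0, 0.0, -1.0]]
wrist_force: [-0.2, 0.0, -1.6]
gripper_width: 0.319
gripper_force: 30.0
```

Emit:
drive_tool([
  [0, -0.6, 2.4, 0, 0, 0, 0],
  [0, -0.6, 2.4, 0, 0, 0, 0],
  [0, -0.6, 2.4, 0, 0, 0, 0],
  [0, -0.6, 2.4, 0, 0, 0, 0],
  [0, -0.6, 2.4, 0, 0, 0, 0],
])

```text
time_s: 12.2
tcp_pos: [0.5704, 0.0007, 0.1076]
ee_rot: [[0.968, 0.252, 0.0], [0.252, -0.968, -0.0], [0.0, 0.0, -1.0]]
wrist_force: [0.1, -0.5, -2.5]
gripper_width: 0.32
gripper_force: 30.0
```

Emit:
drive_tool([
  [0, -0.6, 2.4, 0, 0, 0, 0],
  [0, -0.6, 2.4, 0, 0, 0, 0],
  [0, -0.6, 2.4, 0, 0, 0, 0],
  [0, -0.6, 2.4, 0, 0, 0, 0],
  [0, -0.6, 2.4, 0, 0, 0, 0],
])

```text
time_s: 12.62
tcp_pos: [0.5674, 0.0127, 0.1076]
ee_rot: [[0.968, 0.252, 0.0], [0.252, -0.968, 0.0], [0.0, -0.0, -1.0]]
wrist_force: [-0.3, -0.2, -2.3]
gripper_width: 0.321
gripper_force: 30.0
```

Emit:
drive_tool([
  [0, -0.6, 2.4, 0, 0, 0, 0],
  [0, -0.6, 2.4, 0, 0, 0, 0],
  [0, -0.6, 2.4, 0, 0, 0, 0],
  [0, -0.6, 2.4, 0, 0, 0, 0],
  [0, -0.6, 2.4, 0, 0, 0, 0],
])

```text
time_s: 13.03
tcp_pos: [0.5644, 0.0247, 0.1075]
ee_rot: [[0.968, 0.252, -0.0], [0.252, -0.968, -0.0], [-0.0, 0.0, -1.0]]
wrist_force: [0.1, 0.8, -2.0]
gripper_width: 0.321
gripper_force: 30.0
```

```bash
python3 -c "
from h import *
st()
for c in ('wrist','scene'): look(c)"
```

```text
t 13.03 track x,y,z mm [-32.1   0.9 107.5] yaw 104.62 F along/across/up [ 0.79 -0.3  -2.04] grip 0.321
wrist jar yellow 1997 [[-4.0, -47.8, 46.0], [19.2, -42.4, 70.3], [49.2, 12.7, 76.4]]
scene jar yellow 209 [[2.3, -50.8, 43.1], [30.8, -44.2, 67.0], [56.7, 25.9, 79.1]]
```

Emit:
drive_tool([
  [0, -0.6, 2.4, 0, 0, 0, 0],
  [0, -0.6, 2.4, 0, 0, 0, 0],
  [0, -0.6, 2.4, 0, 0, 0, 0],
  [0, -0.6, 2.4, 0, 0, 0, 0],
  [0, -0.6, 2.4, 0, 0, 0, 0],
])

```text
time_s: 13.55
tcp_pos: [0.5614, 0.0367, 0.1075]
ee_rot: [[0.968, 0.252, -0.0], [0.252, -0.968, -0.0], [-0.0, 0.0, -1.0]]
wrist_force: [0.3, -0.3, -2.9]
gripper_width: 0.318
gripper_force: 30.0
```

Emit:
drive_tool([
  [0, -0.6, 2.4, 0, 0, 0, 0],
  [0, -0.6, 2.4, 0, 0, 0, 0],
  [0, -0.6, 2.3, 0, 0, 0, 0],
  [0, -0.6, 2.2, 0, 0, 0, 0],
  [0, -0.5, 2.1, 0, 0, 0, 0],
])

```text
time_s: 13.97
tcp_pos: [0.5585, 0.0481, 0.1076]
ee_rot: [[0.968, 0.253, 0.0], [0.253, -0.968, -0.0], [0.0, 0.0, -1.0]]
wrist_force: [0.3, 0.5, -2.1]
gripper_width: 0.323
gripper_force: 30.0
```

Emit:
drive_tool([
  [0, -0.5, 2, 0, 0, 0, 0],
  [0, -0.5, 1.9, 0, 0, 0, 0],
  [0, -0.5, 1.8, 0, 0, 0, 0],
  [0, -0.4, 1.7, 0, 0, 0, 0],
  [0, -0.4, 1.6, 0, 0, 0, 0],
])

```text
time_s: 14.38
tcp_pos: [0.5562, 0.057, 0.1075]
ee_rot: [[0.968, 0.252, -0.0], [0.252, -0.968, -0.0], [-0.0, 0.0, -1.0]]
wrist_force: [-0.9, -0.1, -2.1]
gripper_width: 0.319
gripper_force: 30.0
```

Emit:
drive_tool([
  [0, -0.4, 1.5, 0, 0, 0, 0],
  [0, -0.4, 1.5, 0, 0, 0, 0],
  [0, -0.4, 1.5, 0, 0, 0, 0],
  [0, -0.4, 1.5, 0, 0, 0, 0],
  [0, -0.4, 1.5, 0, 0, 0, 0],
])

```text
time_s: 14.8
tcp_pos: [0.5542, 0.0645, 0.1075]
ee_rot: [[0.968, 0.252, 0.0], [0.252, -0.968, 0.0], [0.0, -0.0, -1.0]]
wrist_force: [-0.4, 0.5, -2.5]
gripper_width: 0.319
gripper_force: 30.0
```

```bash
python3 -c "
from h import *
st()
for c in ('wrist','scene'): look(c)"
```

```text
t 14.8 track x,y,z mm [  9.    0.7 107.5] yaw 104.62 F along/across/up [ 0.6   0.23 -2.52] grip 0.319
wrist jar yellow 1992 [[37.4, -47.1, 45.1], [60.4, -41.8, 70.5], [90.0, 12.6, 76.4]]
scene jar yellow 209 [[41.9, -49.0, 43.4], [71.1, -43.4, 67.0], [97.4, 29.3, 78.7]]
```

Emit:
drive_tool([
  [0, -0.4, 1.5, 0, 0, 0, 0],
  [0, -0.4, 1.5, 0, 0, 0, 0],
  [0, -0.4, 1.5, 0, 0, 0, 0],
  [0, -0.4, 1.5, 0, 0, 0, 0],
  [0, -0.4, 1.5, 0, 0, 0, 0],
])

```text
time_s: 15.32
tcp_pos: [0.5522, 0.072, 0.1075]
ee_rot: [[0.968, 0.252, -0.0], [0.252, -0.968, -0.0], [-0.0, 0.0, -1.0]]
wrist_force: [0.0, 0.1, -2.4]
gripper_width: 0.318
gripper_force: 30.0
```

Emit:
drive_tool([
  [0, -0.4, 1.5, 0, 0, 0, 0],
  [0, -0.4, 1.5, 0, 0, 0, 0],
  [0, -0.4, 1.5, 0, 0, 0, 0],
  [0, -0.4, 1.5, 0, 0, 0, 0],
  [0, -0.4, 1.5, 0, 0, 0, 0],
])

```text
time_s: 15.73
tcp_pos: [0.5502, 0.0795, 0.1076]
ee_rot: [[0.968, 0.252, 0.0], [0.252, -0.968, -0.0], [0.0, 0.0, -1.0]]
wrist_force: [-0.1, -0.3, -2.1]
gripper_width: 0.318
gripper_force: 30.0
```

Emit:
drive_tool([
  [0, -0.4, 1.5, 0, 0, 0, 0],
  [0, -0.4, 1.5, 0, 0, 0, 0],
  [0, -0.4, 1.5, 0, 0, 0, 0],
  [0, -0.4, 1.5, 0, 0, 0, 0],
  [0, -0.4, 1.5, 0, 0, 0, 0],
])

```text
time_s: 16.15
tcp_pos: [0.5482, 0.087, 0.1075]
ee_rot: [[0.968, 0.252, 0.0], [0.252, -0.968, -0.0], [0.0, 0.0, -1.0]]
wrist_force: [-0.8, -0.0, -1.8]
gripper_width: 0.322
gripper_force: 30.0
```

Emit:
drive_tool([
  [0, -0.4, 1.5, 0, 0, 0, 0],
  [0, -0.4, 1.5, 0, 0, 0, 0],
  [0, -0.4, 1.5, 0, 0, 0, 0],
  [0, -0.4, 1.5, 0, 0, 0, 0],
  [0, -0.4, 1.5, 0, 0, 0, 0],
])

```text
time_s: 16.57
tcp_pos: [0.5462, 0.0945, 0.1075]
ee_rot: [[0.968, 0.252, -0.0], [0.252, -0.968, -0.0], [-0.0, 0.0, -1.0]]
wrist_force: [-0.2, 0.4, -1.9]
gripper_width: 0.321
gripper_force: 30.0
```

```bash
python3 -c "
from h import *
st()
for c in ('wrist','scene'): look(c)"
```

```text
t 16.57 track x,y,z mm [ 40.    0.9 107.5] yaw 104.62 F along/across/up [ 0.49  0.12 -1.89] grip 0.321
wrist jar yellow 2048 [[110.9, -45.2, 43.1], [133.5, -39.9, 67.4], [163.8, 17.4, 73.4]]
scene jar yellow 203 [[115.8, -47.9, 42.7], [144.9, -40.9, 64.4], [171.9, 28.5, 75.9]]
```

The jar has rolled down into the bay, up to or near the pad. The blade follows.

Emit:
drive_tool([
  [0, -0.8, 2.9, 0, 0, 0, 0],
  [0, -0.7, 2.9, 0, 0, 0, 0],
  [0, -0.8, 2.9, 0, 0, 0, 0],
  [0, -0.7, 2.9, 0, 0, 0, 0],
  [0, -0.8, 2.9, 0, 0, 0, 0],
])

```text
time_s: 17.08
tcp_pos: [0.5424, 0.1092, 0.1076]
ee_rot: [[0.968, 0.253, 0.0], [0.253, -0.968, 0.0], [0.0, -0.0, -1.0]]
wrist_force: [0.1, -0.3, -1.8]
gripper_width: 0.316
gripper_force: 30.0
```

Emit:
drive_tool([
  [0, -0.8, 2.9, 0, 0, 0, 0],
  [0, -0.7, 2.9, 0, 0, 0, 0],
  [0, -0.8, 2.9, 0, 0, 0, 0],
  [0, -0.7, 2.9, 0, 0, 0, 0],
  [0, -0.5, 1.9, 0, 0, 0, 0],
])

```text
time_s: 17.5
tcp_pos: [0.5389, 0.1228, 0.1076]
ee_rot: [[0.968, 0.253, 0.0], [0.253, -0.968, 0.0], [0.0, -0.0, -1.0]]
wrist_force: [0.1, -0.5, -1.5]
gripper_width: 0.319
gripper_force: 30.0
```

Emit:
drive_tool([
  [0, -0.3, 1, 0, 0, 0, 0],
  [0, -0.2, 1, 0, 0, 0, 0],
  [0, -0.3, 1, 0, 0, 0, 0],
  [0, -0.2, 1, 0, 0, 0, 0],
  [0, -0.3, 1, 0, 0, 0, 0],
])

```text
time_s: 17.92
tcp_pos: [0.5377, 0.1274, 0.1075]
ee_rot: [[0.968, 0.252, 0.0], [0.252, -0.968, 0.0], [0.0, -0.0, -1.0]]
wrist_force: [-0.2, 0.6, -1.6]
gripper_width: 0.32
gripper_force: 30.0
```

```bash
cat >> h.py <<'E'
def force(n=5):
    F=[]
    for _ in range(n): F.append(np.dot(sense()["wrist_force"][:2],D)); capture("top")
    print("F along mean",round(float(np.mean(F)),2),np.round(F,2))
E
python3 -c "
from h import *
st();look();force(4)"
```

```text
t 17.92 track x,y,z mm [ 74.    0.9 107.5] yaw 104.61 F along/across/up [ 0.64  0.02 -1.59] grip 0.32
wrist jar yellow 1978 [[111.1, -45.2, 43.0], [133.9, -40.0, 67.4], [163.9, 19.0, 73.5]]
F along mean 0.15 [ 0.1   0.42 -0.26  0.36]
```

Emit:
drive_tool([
  [0, -0.3, 1, 0, 0, 0, 0],
  [0, -0.2, 1, 0, 0, 0, 0],
  [0, -0.3, 1, 0, 0, 0, 0],
  [0, -0.2, 1, 0, 0, 0, 0],
  [0, -0.3, 1, 0, 0, 0, 0],
])

```text
time_s: 18.58
tcp_pos: [0.5364, 0.1325, 0.1075]
ee_rot: [[0.968, 0.252, 0.0], [0.252, -0.968, 0.0], [0.0, 0.0, -1.0]]
wrist_force: [-0.1, -0.1, -1.5]
gripper_width: 0.315
gripper_force: 30.0
```

Emit:
drive_tool([
  [0, -0.2, 0.7, 0, 0, 0, 0],
  [0, -0.2, 0.7, 0, 0, 0, 0],
  [0, -0.2, 0.7, 0, 0, 0, 0],
  [0, -0.2, 0.7, 0, 0, 0, 0],
])

```text
time_s: 18.92
tcp_pos: [0.5356, 0.1352, 0.1076]
ee_rot: [[0.968, 0.252, 0.0], [0.252, -0.968, 0.0], [0.0, 0.0, -1.0]]
wrist_force: [0.2, -0.0, -2.5]
gripper_width: 0.321
gripper_force: 30.0
```

```bash
python3 -c "
from h import *
st();look();force(3)"
```

```text
t 18.92 track x,y,z mm [ 82.1   1.  107.6] yaw 104.63 F along/across/up [-0.05 -0.17 -2.53] grip 0.321
wrist jar yellow 1947 [[111.5, -45.2, 43.5], [134.7, -40.1, 67.5], [164.5, 15.4, 73.5]]
F along mean -0.1 [ 0.44 -0.69 -0.06]
```

Emit:
drive_tool([
  [0, -0.1, 0.5, 0, 0, 0, 0],
  [0, -0.1, 0.5, 0, 0, 0, 0],
])

```text
time_s: 19.28
tcp_pos: [0.5354, 0.1362, 0.1075]
ee_rot: [[0.968, 0.252, 0.0], [0.252, -0.968, 0.0], [0.0, -0.0, -1.0]]
wrist_force: [0.2, -0.3, -1.4]
gripper_width: 0.317
gripper_force: 30.0
```

Emit:
drive_tool([
  [0, -0.1, 0.4, 0, 0, 0, 0],
  [0, 0, 0, 0, 0, 0, 0],
])

```text
time_s: 19.45
tcp_pos: [0.5353, 0.1366, 0.1075]
ee_rot: [[0.968, 0.252, -0.0], [0.252, -0.968, -0.0], [-0.0, 0.0, -1.0]]
wrist_force: [0.5, -0.1, -1.9]
gripper_width: 0.319
gripper_force: 30.0
```

```bash
python3 -c "
from h import *
st();look();force(3)"
```

```text
t 19.45 track x,y,z mm [ 83.6   0.9 107.5] yaw 104.62 F along/across/up [-0.21 -0.46 -1.86] grip 0.319
wrist jar yellow 1937 [[111.5, -45.2, 43.1], [135.2, -40.2, 67.5], [164.8, 14.5, 73.4]]
F along mean 0.03 [-0.37  1.14 -0.69]
```

Emit:
drive_tool([
  [0, -0.1, 0.5, 0, 0, 0, 0],
  [0, 0, 0, 0, 0, 0, 0],
])

```text
time_s: 19.82
tcp_pos: [0.5352, 0.1371, 0.1075]
ee_rot: [[0.968, 0.252, 0.0], [0.252, -0.968, 0.0], [0.0, -0.0, -1.0]]
wrist_force: [-0.1, -0.1, -2.0]
gripper_width: 0.323
gripper_force: 30.0
```

Emit:
drive_tool([
  [0, -0.1, 0.5, 0, 0, 0, 0],
  [0, 0, 0, 0, 0, 0, 0],
])

```text
time_s: 19.98
tcp_pos: [0.5351, 0.1376, 0.1075]
ee_rot: [[0.968, 0.252, -0.0], [0.252, -0.968, 0.0], [-0.0, -0.0, -1.0]]
wrist_force: [0.0, 0.1, -2.1]
gripper_width: 0.32
gripper_force: 30.0
```

```bash
python3 -c "
from h import *
st();force(3)"
```

```text
t 19.98 track x,y,z mm [ 84.6   0.9 107.5] yaw 104.63 F along/across/up [ 0.05 -0.02 -2.06] grip 0.32
F along mean 0.13 [ 0.05 -0.6   0.93]
```

Emit:
drive_tool([
  [0, -0.1, 0.5, 0, 0, 0, 0],
  [0, 0, 0, 0, 0, 0, 0],
])

```text
time_s: 20.3
tcp_pos: [0.535, 0.1381, 0.1076]
ee_rot: [[0.968, 0.252, 0.0], [0.252, -0.968, 0.0], [0.0, -0.0, -1.0]]
wrist_force: [-0.0, -0.7, -2.3]
gripper_width: 0.322
gripper_force: 30.0
```

Emit:
drive_tool([
  [0, -0.1, 0.5, 0, 0, 0, 0],
  [0, 0, 0, 0, 0, 0, 0],
])

```text
time_s: 20.47
tcp_pos: [0.5349, 0.1386, 0.1075]
ee_rot: [[0.968, 0.252, -0.0], [0.252, -0.968, -0.0], [-0.0, 0.0, -1.0]]
wrist_force: [-0.4, -0.4, -1.5]
gripper_width: 0.315
gripper_force: 30.0
```

```bash
python3 -c "
from h import *
st();look();force(3)"
```

```text
t 20.47 track x,y,z mm [ 85.5   0.8 107.5] yaw 104.62 F along/across/up [-0.31  0.53 -1.54] grip 0.315
wrist jar yellow 1911 [[112.6, -45.2, 43.1], [136.1, -40.2, 67.5], [165.5, 13.9, 73.5]]
F along mean 0.55 [0.84 0.75 0.04]
```

Emit:
drive_tool([
  [0, -0.1, 0.5, 0, 0, 0, 0],
  [0, -0.1, 0.5, 0, 0, 0, 0],
  [0, 0, 0, 0, 0, 0, 0],
])

```text
time_s: 20.92
tcp_pos: [0.5348, 0.1391, 0.1076]
ee_rot: [[0.968, 0.253, -0.0], [0.253, -0.968, -0.001], [-0.0, 0.001, -1.0]]
wrist_force: [1.8, -2.7, -1.0]
gripper_width: 0.315
gripper_force: 30.0
```

```bash
python3 -c "
from h import *
st();force(3)"
```

```text
t 20.92 track x,y,z mm [ 86.    0.8 107.6] yaw 104.64 F along/across/up [-3.02 -1.04 -1.04] grip 0.315
F along mean -3.66 [-3.02 -4.04 -3.91]
```

Emit:
drive_tool([
  [0, -0.1, 0.5, 0, 0, 0, 0],
  [0, -0.1, 0.3, 0, 0, 0, 0],
  [0, 0, 0, 0, 0, 0, 0],
])

```text
time_s: 21.32
tcp_pos: [0.5345, 0.1398, 0.1076]
ee_rot: [[0.968, 0.253, -0.0], [0.253, -0.968, -0.001], [-0.0, 0.001, -1.0]]
wrist_force: [2.0, -4.7, -1.8]
gripper_width: 0.317
gripper_force: 30.0
```

```bash
python3 -c "
from h import *
st();force(4)"
```

```text
t 21.32 track x,y,z mm [ 86.9   0.8 107.6] yaw 104.63 F along/across/up [-5.03 -0.76 -1.76] grip 0.317
F along mean -5.15 [-5.03 -4.72 -5.44 -5.41]
```

Emit:
drive_tool([
  [0, -0.1, 0.4, 0, 0, 0, 0],
  [0, 0, 0, 0, 0, 0, 0],
  [0, 0, 0, 0, 0, 0, 0],
  [0, 0, 0, 0, 0, 0, 0],
  [0, 0, 0, 0, 0, 0, 0],
])

```text
time_s: 21.93
tcp_pos: [0.5345, 0.1401, 0.1076]
ee_rot: [[0.968, 0.253, -0.0], [0.253, -0.968, -0.001], [-0.0, 0.001, -1.0]]
wrist_force: [1.7, -5.7, -2.4]
gripper_width: 0.322
gripper_force: 30.0
```

```bash
python3 -c "
from h import *
force(4);look()"
```

```text
F along mean -6.47 [-5.92 -6.2  -6.93 -6.83]
wrist jar yellow 1916 [[114.0, -45.2, 43.0], [137.6, -40.2, 67.5], [166.9, 13.9, 73.5]]
```

Force is about 6.3 N, so I'll hold it steady for over two seconds.

Emit:
drive_tool([
  [0, 0, 0, 0, 0, 0, 0],
  [0, 0, 0, 0, 0, 0, 0],
  [0, 0, 0, 0, 0, 0, 0],
  [0, 0, 0, 0, 0, 0, 0],
  [0, 0, 0, 0, 0, 0, 0],
])

```text
time_s: 22.6
tcp_pos: [0.5344, 0.1401, 0.1076]
ee_rot: [[0.968, 0.252, -0.0], [0.252, -0.968, -0.001], [-0.0, 0.001, -1.0]]
wrist_force: [2.9, -4.7, -2.5]
gripper_width: 0.321
gripper_force: 30.0
```

Emit:
drive_tool([
  [0, 0, 0, 0, 0, 0, 0],
  [0, 0, 0, 0, 0, 0, 0],
  [0, 0, 0, 0, 0, 0, 0],
  [0, 0, 0, 0, 0, 0, 0],
  [0, 0, 0, 0, 0, 0, 0],
])

```text
time_s: 23.02
tcp_pos: [0.5345, 0.1401, 0.1076]
ee_rot: [[0.968, 0.252, -0.0], [0.252, -0.968, -0.001], [-0.0, 0.001, -1.0]]
wrist_force: [2.1, -4.9, -2.5]
gripper_width: 0.317
gripper_force: 30.0
```

Emit:
drive_tool([
  [0, 0, 0, 0, 0, 0, 0],
  [0, 0, 0, 0, 0, 0, 0],
  [0, 0, 0, 0, 0, 0, 0],
  [0, 0, 0, 0, 0, 0, 0],
  [0, 0, 0, 0, 0, 0, 0],
])

```text
time_s: 23.43
tcp_pos: [0.5345, 0.1401, 0.1076]
ee_rot: [[0.968, 0.252, -0.0], [0.252, -0.968, -0.001], [-0.0, 0.001, -1.0]]
wrist_force: [2.6, -5.2, -2.2]
gripper_width: 0.316
gripper_force: 30.0
```

Emit:
drive_tool([
  [0, 0, 0, 0, 0, 0, 0],
  [0, 0, 0, 0, 0, 0, 0],
  [0, 0, 0, 0, 0, 0, 0],
  [0, 0, 0, 0, 0, 0, 0],
  [0, 0, 0, 0, 0, 0, 0],
])

```text
time_s: 23.85
tcp_pos: [0.5345, 0.1401, 0.1076]
ee_rot: [[0.968, 0.252, -0.0], [0.252, -0.968, -0.001], [-0.0, 0.001, -1.0]]
wrist_force: [2.2, -5.8, -1.6]
gripper_width: 0.314
gripper_force: 30.0
```

Emit:
drive_tool([
  [0, 0, 0, 0, 0, 0, 0],
  [0, 0, 0, 0, 0, 0, 0],
  [0, 0, 0, 0, 0, 0, 0],
  [0, 0, 0, 0, 0, 0, 0],
  [0, 0, 0, 0, 0, 0, 0],
])

```text
time_s: 24.27
tcp_pos: [0.5345, 0.1401, 0.1076]
ee_rot: [[0.968, 0.252, -0.0], [0.252, -0.968, -0.001], [-0.0, 0.001, -1.0]]
wrist_force: [2.9, -5.8, -1.5]
gripper_width: 0.315
gripper_force: 30.0
```

```bash
python3 -c "
from h import *
st();force(3);print(sense()['time_s'])"
```

```text
t 24.27 track x,y,z mm [ 87.1   0.8 107.6] yaw 104.62 F along/across/up [-6.35 -1.3  -1.49] grip 0.315
F along mean -6.08 [-6.35 -6.19 -5.71]
24.4167
```

Held for more than 2.5 s at about 6 N. Backing off gently.

Emit:
drive_tool([
  [0, 0.1, -0.4, 0, 0, 0, 0],
  [0, 0.1, -0.4, 0, 0, 0, 0],
  [0, 0.1, -0.4, 0, 0, 0, 0],
  [0, 0.1, -0.4, 0, 0, 0, 0],
  [0, 0.1, -0.4, 0, 0, 0, 0],
])

```text
time_s: 24.83
tcp_pos: [0.5347, 0.1392, 0.1074]
ee_rot: [[0.968, 0.252, -0.0], [0.252, -0.968, 0.001], [0.0, -0.001, -1.0]]
wrist_force: [0.6, -1.5, -2.3]
gripper_width: 0.318
gripper_force: 30.0
```

Emit:
drive_tool([
  [0, 0.1, -0.4, 0, 0, 0, 0],
  [0, 0.1, -0.4, 0, 0, 0, 0],
  [0, 0.1, -0.4, 0, 0, 0, 0],
  [0, 0.1, -0.5, 0, 0, 0, 0],
  [0, 0.1, -0.5, 0, 0, 0, 0],
])

```text
time_s: 25.25
tcp_pos: [0.5354, 0.1367, 0.1076]
ee_rot: [[0.968, 0.252, 0.0], [0.252, -0.968, 0.0], [0.0, -0.0, -1.0]]
wrist_force: [-0.0, -0.7, -3.0]
gripper_width: 0.316
gripper_force: 30.0
```

Emit:
drive_tool([
  [0, 0.2, -0.8, 0, 0, 0, 0],
  [0, 0.4, -1.5, 0, 0, 0, 0],
  [0, 0.7, -2.7, 0, 0, 0, 0],
  [0, 1, -4, 0, 0, 0, 0],
  [0, 1.2, -5, 0, 0, 0, 0],
])

```text
time_s: 25.67
tcp_pos: [0.539, 0.1223, 0.1075]
ee_rot: [[0.968, 0.253, 0.0], [0.253, -0.968, 0.0], [0.0, -0.0, -1.0]]
wrist_force: [0.2, 0.2, -2.8]
gripper_width: 0.322
gripper_force: 30.0
```

Emit:
drive_tool([
  [0, 1.5, -6, 0, 0, 0, 0],
  [0, 1.2, -5, 0, 0, 0, 0],
  [0, 1, -4, 0, 0, 0, 0],
  [0, 0.5, -2, 0, 0, 0, 0],
  [0, 0, 0, 0, 0, 0, 0],
])

```text
time_s: 26.08
tcp_pos: [0.5432, 0.105, 0.1076]
ee_rot: [[0.968, 0.252, -0.0], [0.252, -0.968, -0.0], [-0.0, 0.0, -1.0]]
wrist_force: [-0.5, -0.2, -3.3]
gripper_width: 0.32
gripper_force: 30.0
```

```bash
python3 -c "
from h import *
st();look();look('scene')"
```

```text
t 26.08 track x,y,z mm [ 50.9   1.2 107.6] yaw 104.57 F along/across/up [-0.03  0.54 -3.29] grip 0.32
wrist jar yellow 1929 [[111.8, -45.2, 44.6], [134.0, -40.2, 67.6], [164.2, -32.2, 73.6]]
scene jar yellow 199 [[116.7, -48.4, 43.1], [144.1, -41.0, 64.4], [171.9, 28.3, 75.1]]
```

The jar rests at x ≈ 140, in the bay. I'll lift clear and return the paddle to the board.

Emit:
drive_tool([
  [0, 0, 0, 15, 0, 0, 0],
  [0, 0, 0, 30, 0, 0, 0],
  [0, 0, 0, 35, 0, 0, 0],
  [0, 0, 0, 30, 0, 0, 0],
  [0, 0.7, -15, 20, 0, 0, -0.025],
])

```text
time_s: 26.6
tcp_pos: [0.5451, 0.0925, 0.2412]
ee_rot: [[0.973, 0.231, 0.006], [0.231, -0.973, 0.002], [0.006, -0.001, -1.0]]
wrist_force: [1.3, 0.1, -2.1]
gripper_width: 0.32
gripper_force: 30.0
```

Emit:
drive_tool([
  [0, 0.7, -31, 3, 0, 0, -0.027],
  [0, 0.7, -31, 0, 0, 0, -0.027],
  [0, 0.7, -31, 0, 0, 0, -0.027],
  [0, 0.7, -31, 0, 0, 0, -0.027],
  [0, 0.7, -31, 0, 0, 0, -0.027],
])

```text
time_s: 27.02
tcp_pos: [0.547, -0.0654, 0.2407]
ee_rot: [[0.996, 0.095, 0.0], [0.095, -0.996, 0.0], [0.0, -0.0, -1.0]]
wrist_force: [0.0, -0.6, -2.6]
gripper_width: 0.32
gripper_force: 30.0
```

Emit:
drive_tool([
  [0, 0.7, -31, 0, 0, 0, -0.027],
  [0, 0.7, -31, 0, 0, 0, -0.027],
  [0, 0.7, -31, 0, 0, 0, -0.027],
  [0, 0.7, -31, 0, 0, 0, -0.027],
  [0, 0.7, -31, 0, 0, 0, -0.027],
])

```text
time_s: 27.43
tcp_pos: [0.5505, -0.2206, 0.2405]
ee_rot: [[0.999, -0.041, -0.0], [-0.041, -0.999, 0.0], [-0.0, -0.0, -1.0]]
wrist_force: [0.2, 0.8, -2.2]
gripper_width: 0.322
gripper_force: 30.0
```

Emit:
drive_tool([
  [0, 0.7, -31, 0, 0, 0, -0.027],
  [0, 0.7, -20, 0, 0, 0, -0.027],
  [0, 0, -14, 0, 0, 0, 0],
  [0, 0, 0, 0, 0, 0, 0],
  [0, 0, 0, 0, 0, 0, 0],
])

```text
time_s: 27.85
tcp_pos: [0.5519, -0.2844, 0.2401]
ee_rot: [[0.996, -0.094, -0.001], [-0.094, -0.996, 0.001], [-0.001, -0.001, -1.0]]
wrist_force: [0.1, 0.4, -1.3]
gripper_width: 0.319
gripper_force: 30.0
```

```bash
python3 - <<'E'
from h import *
st();print(np.round(sense()["tcp_pos"],4))
p=snap("wrist"); W=world(p); save(p,"g.png")
m=(p["z_map"]>0)&(W[...,2]>.004)&(W[...,2]<.013)&(abs(W[...,0]-.555)<.1)&(abs(W[...,1]+.286)<.1)
print(m.sum(),cv2.minAreaRect((W[m][:,:2]*1000).astype(np.float32)))
look("scene")
E
```

```text
t 27.85 track x,y,z mm [-328.1   90.8  240.1] yaw 84.61 F along/across/up [ 0.33 -0.23 -1.3 ] grip 0.319
[ 0.5519 -0.2844  0.2401]
7242 ((556.08251953125, -284.6768798828125), (150.0310516357422, 148.94378662109375), 84.15448760986328)
scene jar yellow 222 [[117.8, -47.5, 43.2], [145.6, -40.6, 64.4], [172.7, 32.5, 75.2]]
```

View pics/g.png

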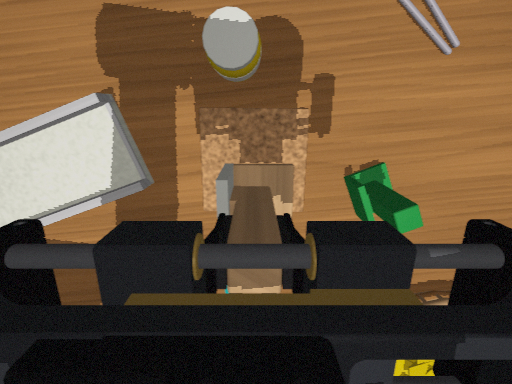

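The picture shows the paddle above the cork at (253,200), square in the jaws as before, with green and the spare jar clear. Lowering.

Emit:
drive_tool([
  [0, 0, 0, -25, 0, 0, 0],
  [0, 0, 0, -33, 0, 0, 0],
  [0, 0, 0, -33, 0, 0, 0],
  [0, 0, 0, -22, 0, 0, 0],
  [0, 0, 0, -12, 0, 0, 0],
])

```text
time_s: 28.37
tcp_pos: [0.5504, -0.2822, 0.1121]
ee_rot: [[0.996, -0.092, -0.006], [-0.092, -0.996, 0.002], [-0.006, -0.002, -1.0]]
wrist_force: [-0.7, 0.1, -2.5]
gripper_width: 0.318
gripper_force: 30.0
```

Emit:
drive_tool([
  [0, 0, 0, -8, 0, 0, 0],
  [0, 0, 0, -5, 0, 0, 0],
  [0, 0, 0, -2, 0, 0, 0],
  [0, 0, 0, 0, 0, 0, 0],
  [0, 0, 0, 0, 0, 0, 0],
])

```text
time_s: 28.78
tcp_pos: [0.553, -0.2844, 0.1017]
ee_rot: [[0.996, -0.093, 0.002], [-0.093, -0.996, -0.001], [0.002, 0.001, -1.0]]
wrist_force: [-0.7, 0.6, -1.5]
gripper_width: 0.324
gripper_force: 30.0
```

Emit:
drive_tool([
  [0, 0, 0, -1, 0, 0, 0],
  [0, 0, 0, -1, 0, 0, 0],
  [0, 0, 0, 0, 0, 0, 0],
])

```text
time_s: 29.03
tcp_pos: [0.5522, -0.2845, 0.0989]
ee_rot: [[0.996, -0.094, 0.001], [-0.094, -0.996, -0.0], [0.001, 0.0, -1.0]]
wrist_force: [-0.9, 0.5, -1.7]
gripper_width: 0.322
gripper_force: 30.0
```

Emit:
drive_tool([
  [0, 0, 0, -0.9, 0, 0, 0],
  [0, 0, 0, -0.9, 0, 0, 0],
  [0, 0, 0, 0, 0, 0, 0],
])

```text
time_s: 29.28
tcp_pos: [0.552, -0.2844, 0.0965]
ee_rot: [[0.996, -0.094, -0.0], [-0.094, -0.996, 0.0], [-0.0, -0.0, -1.0]]
wrist_force: [-1.2, 0.3, -2.4]
gripper_width: 0.323
gripper_force: 30.0
```

Emit:
drive_tool([
  [0, 0, 0, -0.4, 0, 0, 0],
  [0, 0, 0, 0, 0, 0, 0],
])

```text
time_s: 29.45
tcp_pos: [0.5521, -0.2845, 0.0962]
ee_rot: [[0.996, -0.094, -0.0], [-0.094, -0.996, -0.0], [-0.0, 0.0, -1.0]]
wrist_force: [0.8, -0.1, -2.3]
gripper_width: 0.323
gripper_force: 30.0
```

Emit:
drive_tool([
  [0, 0, 0, -0.4, 0, 0, 0],
  [0, 0, 0, 0, 0, 0, 0],
])

```text
time_s: 29.62
tcp_pos: [0.5522, -0.2844, 0.0961]
ee_rot: [[0.996, -0.093, 0.0], [-0.093, -0.996, -0.0], [0.0, 0.0, -1.0]]
wrist_force: [-0.5, 1.2, -1.6]
gripper_width: 0.319
gripper_force: 30.0
```

Emit:
drive_tool([
  [0, 0, 0, -0.4, 0, 0, 0],
  [0, 0, 0, 0, 0, 0, 0],
])

```text
time_s: 29.78
tcp_pos: [0.5522, -0.2845, 0.0961]
ee_rot: [[0.996, -0.093, 0.0], [-0.093, -0.996, -0.0], [0.0, 0.0, -1.0]]
wrist_force: [-0.6, 0.5, 0.9]
gripper_width: 0.322
gripper_force: 30.0
```

Emit:
drive_tool([
  [0, 0, 0, -0.3, 0, 0, 0],
  [0, 0, 0, 0, 0, 0, 0],
])

```text
time_s: 29.95
tcp_pos: [0.5523, -0.2845, 0.096]
ee_rot: [[0.996, -0.093, 0.0], [-0.093, -0.996, -0.0], [0.0, 0.0, -1.0]]
wrist_force: [-1.2, 0.8, 5.4]
gripper_width: 0.322
gripper_force: 30.0
```

Emit:
drive_tool([
  [0, 0, 0, 0.4, 0, 0, 0],
  [45, 0, 0, 0, 0, 0, 0],
  [80, 0, 0, 0, 0, 0, 0],
  [80, 0, 0, 0, 0, 0, 0],
  [80, 0, 0, 0, 0, 0, 0],
])

```text
time_s: 30.37
tcp_pos: [0.5522, -0.2845, 0.0953]
ee_rot: [[0.996, -0.094, 0.0], [-0.094, -0.996, -0.0], [0.0, 0.0, -1.0]]
wrist_force: [0.0, 0.6, -0.3]
gripper_width: 0.539
gripper_force: 0.0
```

Emit:
drive_tool([
  [80, 0, 0, 0, 0, 0, 0],
  [80, 0, 0, 0, 0, 0, 0],
  [80, 0, 0, 0, 0, 0, 0],
  [80, 0, 0, 0, 0, 0, 0],
  [80, 0, 0, 0, 0, 0, 0],
])

```text
time_s: 30.78
tcp_pos: [0.5522, -0.2844, 0.0956]
ee_rot: [[0.996, -0.094, 0.0], [-0.094, -0.996, -0.0], [0.0, 0.0, -1.0]]
wrist_force: [-0.5, 0.0, 0.2]
gripper_width: 0.789
gripper_force: 0.0
```

```bash
python3 - <<'E'
from h import *
st(); p=snap("wrist"); save(p,"h.png")
E
```

```text
t 30.78 track x,y,z mm [-328.2   90.6   95.6] yaw 84.63 F along/across/up [0.14 0.47 0.16] grip 0.789
```

View pics/h.png

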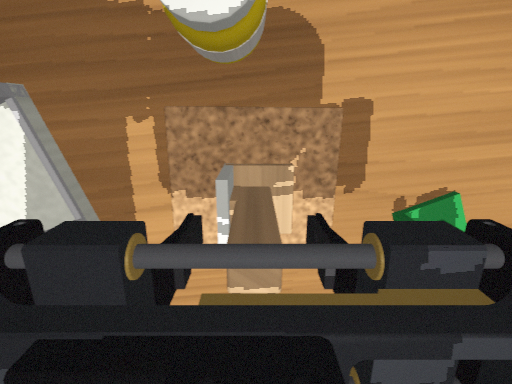

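The picture shows the paddle standing free on the cork at (255,220) with a finger clear on either side. Lifting straight up.

Emit:
drive_tool([
  [80, 0, 0, 8, 0, 0, 0],
  [80, 0, 0, 15, 0, 0, 0],
  [80, 0, 0, 25, 0, 0, 0],
  [80, 0, 0, 30, 0, 0, 0],
  [80, 0, 0, 35, 0, 0, 0],
])

```text
time_s: 31.25
tcp_pos: [0.5513, -0.2841, 0.2091]
ee_rot: [[0.996, -0.094, -0.003], [-0.094, -0.996, 0.001], [-0.003, -0.001, -1.0]]
wrist_force: [1.7, 0.8, -0.1]
gripper_width: 0.799
gripper_force: 0.0
```

Emit:
drive_tool([
  [80, 0, 0, 35, 0, 0, 0],
  [80, -10, 15, 25, 0, 0, 0],
  [80, -10, 15, 10, 0, 0, 0],
  [80, 0, 0, 0, 0, 0, 0],
  [80, 0, 0, 0, 0, 0, 0],
])

```text
time_s: 31.67
tcp_pos: [0.5321, -0.254, 0.2804]
ee_rot: [[0.996, -0.093, 0.003], [-0.093, -0.996, -0.0], [0.003, 0.0, -1.0]]
wrist_force: [0.6, -0.8, 0.3]
gripper_width: 0.799
gripper_force: 0.0
```

```bash
python3 - <<'E'
from h import *
st(); print(np.abs(sense()["joint_velocities"]).max())
p=snap("wrist"); W=world(p); reg=(p["z_map"]>0)&(abs(W[...,0]-.555)<.08)&(abs(W[...,1]+.286)<.08)
for a,b in((.115,.135),(.061,.07)):
    m=reg&(W[...,2]>a)&(W[...,2]<b); print(m.sum(),np.round(np.median(W[m],0),4),cv2.minAreaRect((W[m][:,:2]*1000).astype(np.float32)))
look("scene")
a=capture("scene")["frame"]; cv2.imwrite("pics/i.png",cv2.resize(a[90:280,100:400][:,:,::-1],None,fx=2.6,fy=2.6))
E
```

```text
t 31.67 track x,y,z mm [-293.7  102.3  280.4] yaw 84.68 F along/across/up [-0.88 -0.35  0.31] grip 0.799
2.681031178153207
618 [ 0.5517 -0.285   0.1226] ((551.1204833984375, -285.28070068359375), (27.913679122924805, 27.6689395904541), 84.97413635253906)
313 [ 0.5559 -0.2644  0.0657] ((551.8250732421875, -279.1211853027344), (37.309471130371094, 63.3898811340332), 84.79511260986328)
scene jar yellow 218 [[117.6, -47.8, 43.2], [145.9, -39.4, 64.4], [172.8, 32.1, 76.3]]
```

View pics/i.png

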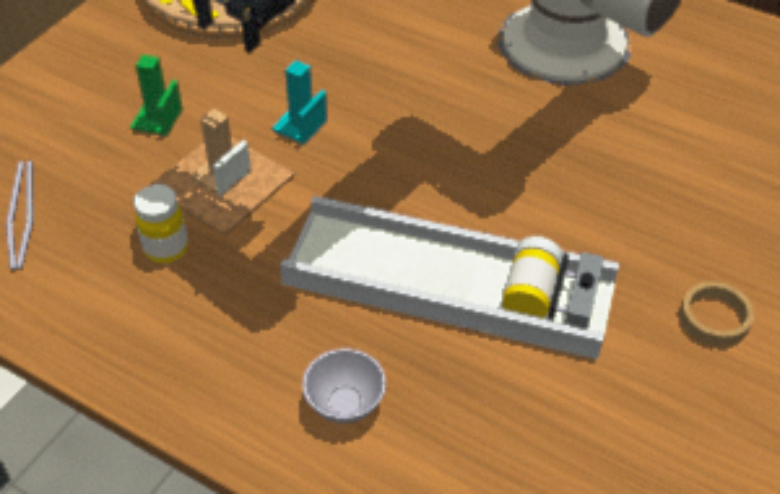

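The jar lies against the pad at (533,275), the paddle stands upright on the cork at (218,145), and the bystanders haven't moved. Handing in.

```bash
python3 -c "
from station import *
print(finish_job())"
```

```text
the job is handed in; nothing more can be done
None
```

The job is handed in at about 32 s, with no verdict returned: the jar was rolled into the bay with the blade only, pressed at about 6 N for over 2 s and left lying there, and the paddle stands upright on its cork board.

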